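Set out two soldering hearths on a jeweller's bench

TASK

Set up the two soldering places: slide the top white tile sideways off the stack onto the higher steel block, then slide the next tile off onto the lower steel block on the other side, each ending centred and square on its block; slide them across without lifting them, and do not shift the two tiles that stay in the stack. Lay every steel ring that is on the bench flat on the tile on the higher block, side by side, and pull the two steel holders straight up off their sprung clip rail and stand them upright, side by side along the middle line of the tile on the lower block, wholly on it. Leave the jar, the hammer and the brass dish where they are.

Things in the scene. Friction and masses are not known exactly. Their poses are not given: they have to be found in the camera images.
- stand: fixed dark steel plate 64 x 104 x 6 mm under the tile stack; origin at the centre of its underside, on the bench; its y axis is the stack's long side and points along the row block - stack - block
- high_block: fixed dark steel block 70 (x) x 106 (y) x 34 (z) mm at one end of the stack (+y or -y of the stand, it varies), edge to edge 5 mm from the tiles, its centre 108 mm from the stand's; origin at the centre of its underside, on the bench. Its top is 2 mm below the underside of the top tile (tile4) in the stack
- low_block: the same at the opposite end, only 24 mm high; its top is 2 mm below the underside of tile3 in the stack
- tile4: top tile of the stack: white ceramic, 60 (x) x 100 (y) x 10 (z) mm, about 130 g, loose; origin at the centre of its underside (36 mm over the bench at the start). It can be pinched across its 60 mm width by the fingertips, no more than about 6 mm below its upper face so as not to touch the tile beneath
- tile3: second tile from the top, same size; origin at the centre of its underside (26 mm up at the start)
- tile2: third tile, same size, stays in the stack
- tile1: bottom tile, same size, stays in the stack
- pad: fixed cork pad 110 (x) x 190 (y) x 4 mm on the bench, beyond the blocks on the left or on the right, on which the rings lie at the start; origin at the centre of its underside
- rail: fixed clip rail, on the other side than the pad: grey base 75 x 150 x 6 mm, on it an aluminium bar 12 mm wide, 140 mm long (along y), top 24 mm over the bench; on its +x side a sprung brass roller parallel to the bar, 13.5 mm from the bar's centre plane, 21 mm up, with a grey fence behind it (top 28 mm up). Origin on the bench under the bar's middle
- holder1: one of two alike steel holders, 160 g, astride the rail's bar: two feet (32 mm over all in x, 36 in y, 14 deep, 14 mm channel between), body 26 x 36 mm to z 20, square head 20 x 20 mm from z 20 to 36 with a flat brass screw on top: grip the head. Origin at the centre of its underside, 10 mm up when clipped. The roller holds its foot: pull straight up with 7 to 14 N; clear after 14 mm
- holder2: one of two alike steel holders, 160 g, astride the rail's bar: two feet (32 mm over all in x, 36 in y, 14 deep, 14 mm channel between), body 26 x 36 mm to z 20, square head 20 x 20 mm from z 20 to 36 with a flat brass screw on top: grip the head. Origin at the centre of its underside, 10 mm up when clipped. The roller holds its foot: pull straight up with 7 to 14 N; clear after 14 mm
- ring1: plain steel finger ring, 22 mm outside diameter, 17 mm bore, 8 mm high, 14 g, lying flat on the cork pad at the start; origin at its centre, z along its bore. May be absent
- ring2: plain steel finger ring, 22 mm outside diameter, 17 mm bore, 8 mm high, 14 g, lying flat on the cork pad at the start; origin at its centre, z along its bore. May be absent
- ring3: plain steel finger ring, 22 mm outside diameter, 17 mm bore, 8 mm high, 14 g, lying flat on the cork pad at the start; origin at its centre, z along its bore. May be absent
- ring4: plain steel finger ring, 22 mm outside diameter, 17 mm bore, 8 mm high, 14 g, lying flat on the cork pad at the start; origin at its centre, z along its bore. May be absent
- jar: bystander: amber glass jar, 52 mm wide, 85 mm high; origin at the centre of its underside
- hammer: bystander: small hammer, 200 mm, lying on the bench; origin at its middle
- dish: bystander: brass dish, 100 mm wide, 25 mm high; origin at the centre of its underside
Not all that is in view belongs to the job. What is shaped like the holder1 but brown or orange is not meant.

How it is judged:
By the outcome, as a careful person would: the job done as asked, in the order asked, and still so for the second after the job is handed in, with the robot touching nothing.
Of ring1, ring2, ring3, ring4 only 2 to 4 are there at a start; the rules pass over those that are not, and their reading is None.
At some moment in a run one of ring1, ring2, ring3, ring4 may be knocked a few centimetres aside while the robot is not near it.
It also fails if it takes over 210 s, if anything falls off the work surface, if the arm or the gripper's body presses on something with over 40 N, if the wrist force passes 120 N, or if a joint passes its speed limit or range.

ROBOT

A 6-joint arm with a two-finger parallel gripper is mounted at the origin on the work surface. World frame = base frame: x ahead of the robot, y to its left, z up, the work surface at z = 0. Lengths are in mm, angles in rad, forces in N, time in s.
With the tool pointing down it reaches from about 275 to 750 mm from the base axis. Payload 10.2 kg.
Tool frame: the origin (TCP) lies midway between the tips of the shut fingers; the grasp point (between the pads) lies grip_depth behind it (grip_depth is the distance from the TCP to the grasp point, in mm); z points along the fingers, y is the line along which they close (so a half turn about z gives the same grasp; the last joint's range is limited). The gripper opens to 85 mm and grips with 20 to 120 N. Pads are 22 mm wide; open, the fingers measure 114 mm over their backs; the gripper's body (76 mm by 85 mm) begins 54 mm behind the grasp point. The pads swing forward as they close: fully open they stand 13 mm farther back than shut.
Start: joints at [1.106, 0.313, 1.498, -0, 1.331, -0.223], TCP at [125.724, 509.73, 231.294] pointing down, gripper open.
Joint ranges: [-2.94, 2.94], [-0.97, 2.17], [0.19, 2.56], [-1.23, 4.37], [0.02, 3.11], [-2.88, 2.88]. Speed limits (rad/s): [2.39, 2.39, 3.01, 3.14, 3.14, 3.14].

INTERFACE

Orientations are given as a rotation vector (axis times angle).
In Python, from plant import sense, get_image, get_calibration, close_job, grip_depth gives the robot as it stands.
- The arm moves only by the tool apply_moves, never from a script. Its argument "commands" is a list of rows, each a list of 5 numbers: the opening in per cent of the stroke, from 0 (shut) to 100 (fully open), then the shift along the tool's x, y, z normalised to -1 to 1, where 1 is 15 cm, then the turn about the tool's z normalised to -1 to 1, where 1 is pi/4 rad. A call has exactly 8 rows; each row is the pose to reach, as a shift and turn from the pose commanded when the call began, along the tool's axes at that moment; what a row does not reach only later rows make up. A row lasts 1/12 s, in which the tool goes at most 41.7 mm and 7.16 degrees, less where a joint would pass 70% of its speed; a pose out of reach is approached as far as the arm can. A call with a number of a shift or a turn outside -1 to 1 is refused whole. A call with a gripper value outside its range is refused whole. The fingers move at their own pace and stop on an object; "newtons" is the grip in N (left out, the last holds). Time passes only in rows, so rows that repeat a pose let the fingers close, or fill a call up. It gives the time, the measured TCP pose, the force, the opening and the grip force at its end, in the units of the state.
- sense(): the state, without advancing time (a new reading comes with each control period).
- get_image(name): name is "scene" or "top"; returns (picture, depth): 384x512x3 uint8, red, green, blue; 384x512 float32, mm along the optical axis (not along the pixel's ray), 0 where there is no reading.
- get_calibration(name): a dict with "camera_matrix" (3x3 intrinsics, pixels), "k1" (the pictures are not rectified: a ray, as slopes to the right and down, at radius r is drawn at 1 + k1 r^2 times it, then the intrinsics apply), "camera_from_world" (4x4, takes a point from world to camera coordinates). Camera axes: x right, y up, looking along -z (the intrinsics and any distortion apply to the point x, -y, -z); pixel columns grow to the right and rows downward; lengths in mm; the calibration is good to about 2 mm. A picture is of the moment at which its call begins. get_calibration takes no time and is no camera call.
- close_job(): hands the job in; it is judged then, once.
The state is a dict: "clock": time; "joint_pos": joint angles; "dq": joint speeds; "joint_torque": joint torques, N m; "tool_pos": TCP position; "orientation": TCP orientation; "wrist_force": force on the tool from outside, world axes, zero at the start; "wrist_torque": the same for the moment, N m; "opening": finger opening in mm; "grasp_force": force on a finger pad.
Only numpy, scipy, OpenCV 4.12 (cv2) and the standard library are available. Lean on these libraries where they do the work, as an engineer would, in place of code of your own. Each camera call takes 0.05 s, during which the arm holds its last target. There are 200 camera calls.

## Working session

There is one attempt and no reset: what is moved stays moved. The work goes in short steps, Python scripts to look and compute and a tool call to move; the robot and the scene stay as the last step left them, time stands still between calls to the robot, and variables do not carry over. Pictures are saved under pics/ and viewed, at most 14 in all, crops included, and the job is handed in when it is done.

Besides the shell and the picture viewer there is one more tool, called after ">>>" as name(argument=value, ...), one argument or row to a line, values as JSON. apply_moves: Moves the arm, as the interface text tells. Scaled input: -1 to 1 covers 15 cm each way for a shift and pi/4 rad each way for a turn. Its arguments: {"type":"object","properties":{"commands":{"type":"array","items":{"type":"array","items":{"type":"number"}}},"newtons":{"type":"number"}},"required":["commands"]}

```bash
ls; mkdir -p pics
cat > h.py <<'E'
import numpy as np, cv2
from plant import sense,get_image,get_calibration,close_job,grip_depth
from scipy.spatial.transform import Rotation as R
def cloud(name):
    p,d=get_image(name);c=get_calibration(name);K=np.array(c["camera_matrix"]);T=np.linalg.inv(np.array(c["camera_from_world"]))
    v,u=np.mgrid[0:384,0:512].astype(float)
    dist=np.array([c["k1"],0,0,0,0.])
    s=cv2.undistortPoints(np.stack([u,v],-1).reshape(-1,1,2),K,dist).reshape(384,512,2)
    X=np.stack([s[...,0]*d,-s[...,1]*d,-d,np.ones_like(d)],-1)@T.T
    return p,d,X[...,:3],s,T
def plane(s,T,z):
    D=np.stack([s[...,0],-s[...,1],-np.ones(s.shape[:-1])],-1)@T[:3,:3].T
    o=T[:3,3]; return o+D*((z-o[2])/D[...,2])[...,None]
def save(n,p,sc=1):
    cv2.imwrite('pics/'+n,cv2.resize(p[...,::-1],None,fx=sc,fy=sc,interpolation=cv2.INTER_CUBIC))
E
python3 - <<'E'
from h import *
for n in("top","scene"):
    p,d,X,s,T=cloud(n);save(n+'1.png',p,1.5);print(n,T[:3,3],(d==0).mean(), X[192,256]);np.savez(n+'1',p=p,d=d,X=X,s=s,T=T)
st=sense();print(st,grip_depth() if callable(grip_depth) else grip_depth);print(R.from_rotvec(st['orientation']).as_matrix())
E
```

```text
pics
top [ 472.34573608   -8.38473556 1288.21736368] 0.003957112630208333 [636.78358801  -5.5702842   -2.68351297]
scene [1411.26822409 -489.58987625  812.17944418] 0.007960001627604166 [533.49115446  47.60247594  18.05869703]
{'clock': 0.1, 'joint_pos': array([ 1.10558603e+00,  3.13415229e-01,  1.49836161e+00, -3.59706857e-06,
        1.33094973e+00, -2.23407733e-01]), 'dq': array([ 0.00173126, -0.00215799,  0.00066109, -0.00069224,  0.00112633,
       -0.00026067]), 'joint_torque': array([ 4.24677593e-03, -4.12897861e+01, -2.60140371e+01, -6.51749588e-05,
        3.02186883e-03,  5.35603817e-05]), 'tool_pos': array([125.62966494, 509.52358748, 230.78126301]), 'orientation': array([-3.78850778e-01, -3.11828312e+00,  1.67825812e-03]), 'wrist_force': array([ 0.13373171,  0.63243086, -0.90764061]), 'wrist_torque': array([0.00678741, 0.02453583, 0.02542912]), 'grasp_force': 0.0, 'opening': 85.54020530170138} 18.700000000000003
[[-9.70908066e-01  2.39452025e-01 -5.05562558e-04]
 [ 2.39452430e-01  9.70907567e-01 -1.01497596e-03]
 [ 2.47816465e-04 -1.10650653e-03 -9.99999357e-01]]
```

View pics/top1.png

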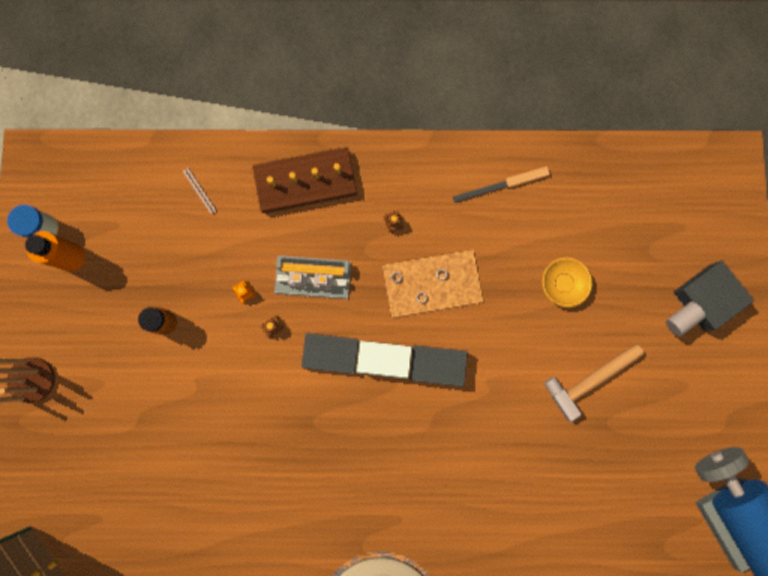

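View pics/scene1.png

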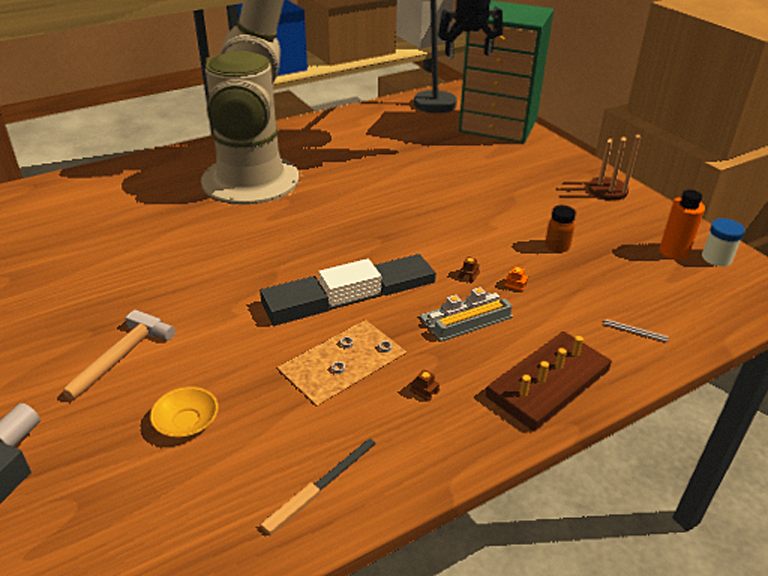

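Top view: row of blocks and stack at (385,360), with the rail at (313,277) holding two steel holders; the pad at (432,283) holds three rings at (397,278), (442,274), (422,297). Image up is +x, image right is −y.

```bash
cat > m.py <<'E'
from h import *
def rect(mask,P):
    n,l,st,c=cv2.connectedComponentsWithStats(mask.astype(np.uint8))
    out=[]
    for i in range(1,n):
        if st[i,4]<4: continue
        m=l==i;pts=P[m][:,:2].astype(np.float32)
        r=cv2.minAreaRect(pts);out.append((st[i,4],c[i].round(1),pts.mean(0).round(1),np.round(r[0],1),np.round(r[1],1),round(r[2],2)))
    return out
E
python3 - <<'E'
from m import *
for n in("top","scene"):
    f=np.load(n+'1.npz');p,X,s,T=f['p'],f['X'],f['s'],f['T'];hsv=cv2.cvtColor(p,cv2.COLOR_RGB2HSV);x,y,z=X[...,0],X[...,1],X[...,2]
    reg=(x>300)&(x<700)&(y>-200)&(y<300)
    pr=lambda t,L:[print(n,t,*o) for o in L]
    hi=reg&(hsv[...,1]<60)&(hsv[...,2]>180)
    pr('tile',rect(hi&(x<500)&(z>40),plane(s,T,46)))
    dk=reg&(p.max(-1)<90)&(x<520)&(np.abs(z)<60)&(z>12)
    for h in(24,34): pr('blk%d'%h,rect(dk,plane(s,T,h)))
    # z of blocks
    for o in rect(dk,X):
        if o[0]>200: u,v=o[1].astype(int);print('z',o[1],np.median(z[v-4:v+5,u-8:u+9]))
    hold=reg&(x>480)&(z>36)&(hsv[...,1]<90)&(y>20)
    pr('hold',rect(reg&(x>480)&(z>38)&(y>20),plane(s,T,46)))
    ring=reg&(x>440)&(y<20)&(y>-190)&(hsv[...,1]<110)&(z<30)
    pr('ring',rect(ring,plane(s,T,10)))
p=np.load('top1.npz')['p'];cv2.imwrite('pics/c1.png',cv2.resize(p[155:265,175:330,::-1],None,fx=5,fy=5,interpolation=cv2.INTER_NEAREST))
p=np.load('scene1.npz')['p'];cv2.imwrite('pics/c2.png',cv2.resize(p[165:275,165:350,::-1],None,fx=4,fy=4,interpolation=cv2.INTER_NEAREST))
E
```

```text
top tile 429 [256.  242.8] [481.7  -6. ] [482.6  -3.5] [98.4 39.4] 85.7
top blk24 591 [220.7 238.1] [495.6  98.8] [493.1 100.8] [ 53.  106.4] 0.08
top blk24 813 [292.  243.8] [ 479.1 -112.3] [ 479.4 -112.4] [107.3  66.2] 83.75
top blk34 591 [220.7 238.1] [495.4  98. ] [492.9  99.9] [ 52.6 105.6] 0.08
top blk34 813 [292.  243.8] [ 479.1 -111.5] [ 479.3 -111.5] [106.5  65.7] 83.75
z [220.7 238.1] 24.267008136076356
z [292.  243.8] 34.17386085634348
top hold 51 [197.4 184.5] [652.6 167.7] [652.7 167.3] [20.9 20.8] 0.07
top hold 47 [214.7 185.9] [648.6 116.3] [648.3 116.9] [17.9 20.6] 0.07
top hold 4 [160.  190.5] [634.7 277.6] [634.7 277.6] [6.4 2.1] 45.65
top hold 5 [159.4 193.6] [625.5 279.1] [625.6 279.7] [ 3.3 10.5] 34.47
top hold 8 [180.1 215.9] [559.8 216.4] [559.8 216.6] [13.1  5.6] 56.75
top hold 143 [243.1 235.5] [502.8  31.7] [504.4  33.3] [46.4 26.1] 0.08
top ring 20 [264. 185.] [656.7 -29.9] [658.5 -29.3] [19.1 19.2] 63.27
top ring 15 [294.  181.5] [ 667.6 -121.2] [ 666.  -121.2] [12.3 18.4] 0.07
top ring 4 [294.5 185.5] [ 655.2 -122.6] [ 655.2 -122.6] [3.  3.1] 89.45
top ri
[... 1068 characters left out ...]
505.4  32.3] [26.6 62.9] 83.7
scene hold 4 [314. 173.] [569.9 215.7] [570.8 215.7] [ 3.9 10.5] 38.21
scene hold 7 [343.9 179.3] [635.3 270.3] [635.8 268.7] [ 6.9 14.4] 67.72
scene hold 61 [318.7 194.9] [657.2 167. ] [657.9 166.2] [26.2 29.1] 86.3
scene hold 61 [302.1 200.2] [654.1 115.5] [654.8 114.5] [25.4 29.4] 87.92
scene ring 581 [211.  203.4] [507.9 -77.3] [486.2 -66.7] [197.2  86.7] 85.42
scene ring 38 [230.5 228.1] [621.2 -79.7] [620.8 -79.6] [17.8 22.9] 61.3
scene ring 42 [256.6 230.7] [662.4 -27.3] [661.7 -27.1] [17.7 26.3] 59.5
scene ring 48 [225.  244.5] [ 667.1 -119.6] [ 666.9 -119.7] [19.5 24.7] 61.76
scene ring 212 [251.  379.1] [1007.8 -245.6] [1001.6 -247.4] [57.1 24.6] 59.69
```

View pics/c1.png

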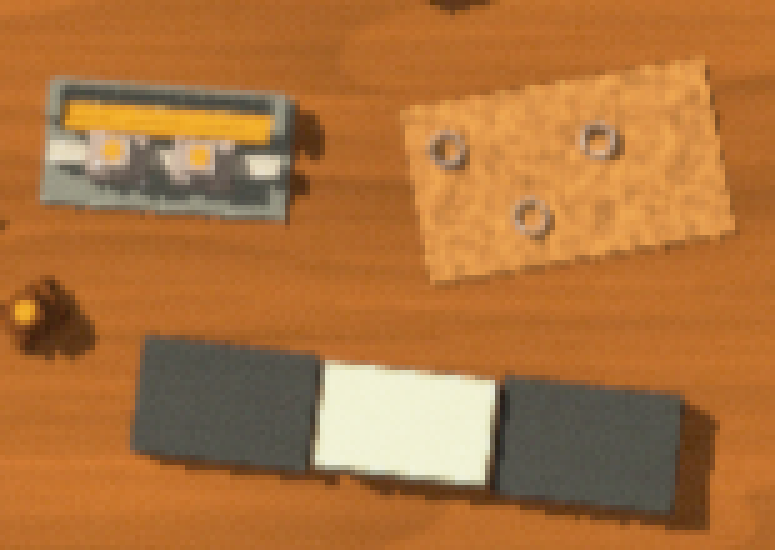

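View pics/c2.png

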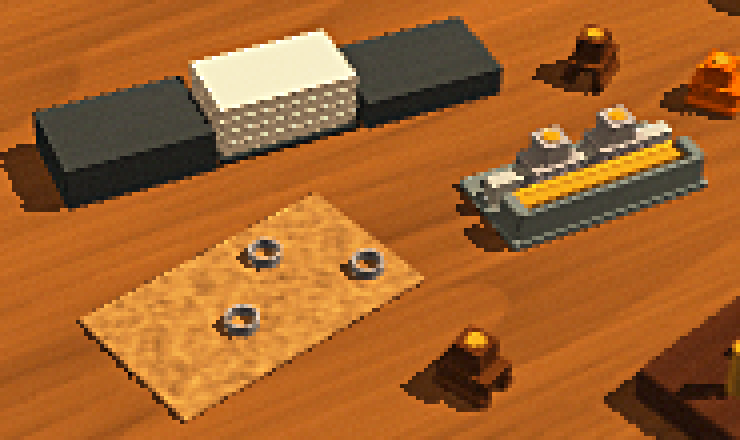

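```bash
cat > m2.py <<'E'
from h import *
def up(f,k=4):
    p,s=f['p'],f['s']; 
    big=lambda a:cv2.resize(a,None,fx=k,fy=k,interpolation=cv2.INTER_CUBIC)
    return big(p),big(s),cv2.resize(f['X'],None,fx=k,fy=k,interpolation=cv2.INTER_NEAREST),f['T']
def box(mask,P,mina=300):
    mask=cv2.morphologyEx(mask.astype(np.uint8),cv2.MORPH_OPEN,np.ones((7,7)))
    n,l,st,c=cv2.connectedComponentsWithStats(mask)
    for i in range(1,n):
        if st[i,4]<mina: continue
        cn=max(cv2.findContours((l==i).astype(np.uint8),cv2.RETR_EXTERNAL,cv2.CHAIN_APPROX_NONE)[0],key=len)[:,0]
        q=P[cn[:,1],cn[:,0],:2].astype(np.float32);r=cv2.minAreaRect(q);m=cv2.moments(q.reshape(-1,1,2))
        a=0.5*np.degrees(np.arctan2(2*m['mu11'],m['mu20']-m['mu02']))
        print('  rect c',np.round(r[0],1),'size',np.round(r[1],1),round(r[2],2),'| centroid',round(m['m10']/m['m00'],1),round(m['m01']/m['m00'],1),'area',round(m['m00']),'axis',round(a,2))
E
python3 - <<'E'
from m2 import *
for n in("top","scene"):
    p,s,X,T=up(np.load(n+'1.npz'));hsv=cv2.cvtColor(p,cv2.COLOR_RGB2HSV);x,y,z=X[...,0],X[...,1],X[...,2]
    S,V=hsv[...,1],hsv[...,2]
    reg=(x>420)&(x<560)&(y>-190)&(y<180)
    print(n,'tile');box(reg&(V>150)&(S<90)&(z>30)&((n=='top')|(z>43)),plane(s,T,46))
    dk=reg&(V<110)&(S<100)
    print('low');box(dk&(y>40)&((n=='top')|(z>20)),plane(s,T,24))
    print('high');box(dk&(y<-40)&((n=='top')|(z>30)),plane(s,T,34))
    print('rail');r=(x>580)&(x<740)&(y>40)&(y<240);box(r&(((S<110)))&(z>-5),plane(s,T,6))
    print('heads');box(r&(z>40),plane(s,T,46),100)
    print('brass roller');box(r&(S>180)&(z<40)&(V>190)&(hsv[...,0]>14),plane(s,T,25),100)
    print('pad');r=(x>540)&(x<740)&(y>-190)&(y<20);
    print('rings');box(r&(S<120)&(V>70),plane(s,T,12),60)
E
```

```text
top tile
  rect c [493.   -4.7] size [101.6  61.3] 83.63 | centroid 493.2 -4.7 area 5813 axis 84.05
low
  rect c [503.9 100.8] size [106.6  68.5] 83.39 | centroid 503.8 101.1 area 7020 axis 82.76
high
  rect c [ 479.6 -111.2] size [106.6  68.7] 83.71 | centroid 479.7 -111.6 area 6977 axis 84.03
rail
  rect c [658.9 140.9] size [152.1  79.2] 85.82 | centroid 658.9 140.6 area 11525 axis 85.5
heads
  rect c [652.9 168.1] size [23.2 22.8] 79.78 | centroid 652.8 167.9 area 406 axis 50.39
  rect c [648.4 115.5] size [20.4 20.1] 0.72 | centroid 649.6 116.6 area 337 axis -46.39
brass roller
  rect c [672.5 138.7] size [120.3  16.1] 86.03 | centroid 672.7 138.6 area 1602 axis 85.89
pad
rings
scene tile
  rect c [494.6  -3.6] size [101.4  62.4] 83.84 | centroid 494.8 -3.2 area 5621 axis 83.97
low
  rect c [509.8 101.4] size [108.7  74.5] 84.2 | centroid 510.7 104.9 area 6823 axis -89.73
high
  rect c [ 486.3 -112. ] size [109.  75.] 83.43 | centroid 485.5 -111.8 area 7150 axis 82.83
rail
  rect c [650.6 149.2] size [168.5 101.8] 85.8 | centroid 658.3 143.6 area 10103 axis 89.44
heads
  rect c 
[... 302 characters left out ...]
87.1] size [ 4.5 11.4] 61.85 | centroid 617.7 -87.0 area 49 axis -26.65
  rect c [631.1 -76.8] size [5.  7.6] 61.26 | centroid 631.1 -76.7 area 36 axis -33.14
  rect c [670.8 -24.5] size [ 5.6 11.3] 58.8 | centroid 671.0 -24.5 area 52 axis -43.31
  rect c [ 660.9 -125.4] size [5.5 9.7] 60.16 | centroid 661.0 -125.5 area 42 axis -43.19
  rect c [ 677.6 -117.8] size [4.3 6.2] 61.8 | centroid 677.5 -117.8 area 26 axis -28.46
  rect c [1012.8 -237.1] size [20.7 28.6] 83.02 | centroid 1011.9 -236.8 area 389 axis 10.3
  rect c [1007.5 -252.1] size [ 8.4 11.6] 59.71 | centroid 1006.9 -252.3 area 69 axis -46.81
  rect c [1004.  -263.3] size [7.9 7.1] 59.74 | centroid 1003.8 -263.4 area 43 axis 15.53
```

The row axis is at 83.6° from world x. The high block (z 34) is at −y, near (480,−111), and the low block (z 24) is at +y, near (504,101). The tile top is near (493.8,−4). I'll go to a free bench spot first, to find the fingertip lag at 62 mm opening.

>>> apply_moves(
  commands=[
    [100,-0.2,-0.23,0,0],
    [100,-0.4,-0.46,0,0],
    [100,-0.6,-0.69,0,0],
    [100,-0.841,-0.959,0,0],
    [100,-0.841,-0.959,0,0],
    [100,-0.841,-0.959,0,0],
    [100,-0.841,-0.959,0,0],
    [100,-0.841,-0.959,0,0],
  ],
  newtons=40,
)

```text
clock: 0.77
tool_pos: [213.6, 340.3, 231.3]
orientation: [-0.379, -3.118, -0.0]
wrist_force: [-0.4, -0.1, -0.0]
opening: 85.4
grasp_force: 0.0
```

>>> apply_moves(
  commands=[
    [100,-0.2,-0.23,0,0],
    [100,-0.4,-0.46,0,0],
    [100,-0.6,-0.69,0,0],
    [100,-0.841,-0.959,0,0],
    [100,-0.841,-0.959,0,0],
    [100,-0.841,-0.959,0,0],
    [100,-0.841,-0.959,0,0],
    [100,-0.841,-0.959,0,0],
  ],
)

```text
clock: 1.43
tool_pos: [301.5, 170.9, 231.2]
orientation: [-0.377, -3.118, -0.0]
wrist_force: [0.4, 0.0, 0.5]
opening: 85.3
grasp_force: 0.0
```

>>> apply_moves(
  commands=[
    [73,-0.2,-0.23,0.1,0.1],
    [73,-0.4,-0.46,0.2,0.25],
    [73,-0.6,-0.69,0.3,0.4],
    [73,-0.841,-0.959,0.4,0.55],
    [73,-0.841,-0.959,0.5,0.7],
    [73,-0.841,-0.959,0.6,0.85],
    [73,-0.841,-0.959,0.6,0.918],
    [73,-0.841,-0.959,0.6,0.918],
  ],
)

```text
clock: 2.1
tool_pos: [389.6, 1.3, 140.4]
orientation: [-1.454, -2.782, 0.0]
wrist_force: [0.5, 0.4, 0.3]
opening: 62.4
grasp_force: 0.0
```

>>> apply_moves(
  commands=[
    [73,0,0,0.1,0.15],
    [73,0,0,0.2,0.3],
    [73,0,0,0.3,0.45],
    [73,0,0,0.4,0.6],
    [73,0,0,0.5,0.75],
    [73,0,0,0.5,0.9],
    [73,0,0,0.5,0.918],
    [73,0,0,0.5,0.918],
  ],
)

```text
clock: 2.77
tool_pos: [390.3, 1.0, 66.7]
orientation: [2.337, 2.099, 0.001]
wrist_force: [-0.3, 0.2, 0.2]
opening: 62.3
grasp_force: 0.0
```

>>> apply_moves(
  commands=[
    [73,0,0,0.1,0],
    [73,0,0,0.2,0],
    [73,0,0,0.3,0],
    [73,0,0,0.38,0],
    [73,0,0,0.42,0],
    [73,0,0,0.44,0],
    [73,0,0,0.445,0],
    [73,0,0,0.445,0],
  ],
)

```text
clock: 3.43
tool_pos: [390.2, 0.2, 0.0]
orientation: [2.341, 2.094, 0.001]
wrist_force: [-0.7, 0.3, -0.1]
opening: 62.5
grasp_force: 0.0
```

>>> apply_moves(
  commands=[
    [73,0,0,0.004,0],
    [73,0,0,0.008,0],
    [73,0,0,0.012,0],
    [73,0,0,0.015,0],
    [73,0,0,0.018,0],
    [73,0,0,0.02,0],
    [73,0,0,0.02,0],
    [73,0,0,0.02,0],
  ],
)

```text
clock: 4.1
tool_pos: [389.8, 0.1, -3.5]
orientation: [2.343, 2.092, -0.0]
wrist_force: [0.4, 0.2, -0.0]
opening: 62.5
grasp_force: 0.0
```

>>> apply_moves(
  commands=[
    [73,0,0,0.003,0],
    [73,0,0,0.006,0],
    [73,0,0,0.009,0],
    [73,0,0,0.012,0],
    [73,0,0,0.0135,0],
    [73,0,0,0.0135,0],
    [73,0,0,0.0135,0],
    [73,0,0,0.0135,0],
  ],
)

```text
clock: 4.77
tool_pos: [389.8, 0.1, -5.5]
orientation: [2.343, 2.092, -0.0]
wrist_force: [-0.5, -1.1, -0.1]
opening: 62.3
grasp_force: 0.0
```

>>> apply_moves(
  commands=[
    [73,0,0,0.002,0],
    [73,0,0,0.004,0],
    [73,0,0,0.007,0],
    [73,0,0,0.007,0],
    [73,0,0,0.007,0],
    [73,0,0,0.007,0],
    [73,0,0,0.007,0],
    [73,0,0,0.007,0],
  ],
)

```text
clock: 5.43
tool_pos: [389.9, 0.1, -5.7]
orientation: [2.343, 2.092, 0.0]
wrist_force: [-4.3, 0.8, 18.7]
opening: 62.5
grasp_force: 9.8
```

>>> apply_moves(
  commands=[
    [73,0,0,-0.1,0],
    [73,0,0,-0.3,0],
    [90,0,0,-0.5,0],
    [90,0.02,0.2,-0.55,0],
    [90,0.051,0.4,-0.55,0],
    [90,0.051,0.6,-0.55,0],
    [90,0.051,0.691,-0.55,0],
    [90,0.051,0.691,-0.55,0],
  ],
)

```text
clock: 6.1
tool_pos: [495.8, -4.4, 75.9]
orientation: [2.342, 2.092, 0.002]
wrist_force: [0.3, 0.2, 0.1]
opening: 76.8
grasp_force: 0.0
```

Run:
```python
from h import *
p,d,X,s,T=cloud('scene');cv2.imwrite('pics/c3.png',cv2.resize(p[110:225,165:320,::-1],None,fx=5,fy=5,interpolation=cv2.INTER_CUBIC))
print(sense()['tool_pos'])
```

```text
[493.91231396  -3.965708    75.52853381]
```

View pics/c3.png

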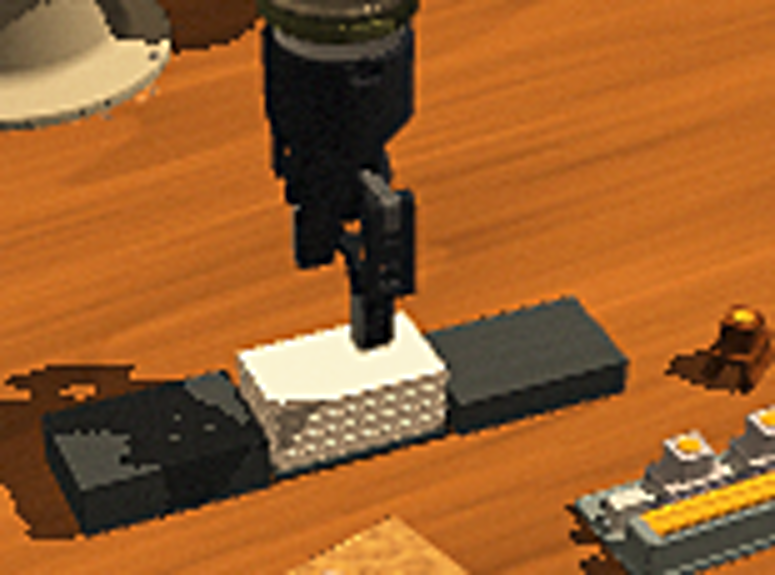

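The fingers are over the tile's middle, the front tip at crop (373,345). Descend and pinch.

>>> apply_moves(
  commands=[
    [90,0,0,0.08,0],
    [90,0,0,0.16,0],
    [90,0,0,0.22,0],
    [90,0,0,0.25,0],
    [82,0,0,0.26,0],
    [78,0,0,0.26,0],
    [78,0,0,0.26,0],
    [78,0,0,0.26,0],
  ],
)

```text
clock: 6.82
tool_pos: [493.9, -4.0, 37.5]
orientation: [2.343, 2.092, 0.001]
wrist_force: [0.3, -0.2, -0.0]
opening: 66.8
grasp_force: 0.0
```

>>> apply_moves(
  commands=[
    [76,0,0,0,0],
    [75,0,0,0,0],
    [74,0,0,0,0],
    [73,0,0,0,0],
    [72,0,0,0,0],
    [71,0,0,0,0],
    [70,0,0,0,0],
    [69,0,0,0,0],
  ],
  newtons=30,
)

```text
clock: 7.48
tool_pos: [493.5, -3.9, 37.2]
orientation: [-2.343, -2.092, 0.0]
wrist_force: [-2.9, 0.5, 3.0]
opening: 59.4
grasp_force: 18.0
```

>>> apply_moves(
  commands=[
    [66,0,0,0,0],
    [66,-0.02,0,0,0],
    [66,-0.08,0,0,0],
    [66,-0.16,0,0,0],
    [66,-0.24,0,0,0],
    [66,-0.32,0,0,0],
    [66,-0.4,-0.001,0,0],
    [66,-0.48,-0.002,0,0],
  ],
  newtons=40,
)

```text
clock: 8.15
tool_pos: [485.3, -76.3, 37.1]
orientation: [2.343, 2.092, 0.0]
wrist_force: [0.9, 2.2, 1.9]
opening: 58.3
grasp_force: 42.2
```

>>> apply_moves(
  commands=[
    [66,-0.08,0,0,0],
    [66,-0.16,0,0,0],
    [66,-0.21,-0.001,0,0],
    [66,-0.24,-0.001,0,0],
    [66,-0.24,-0.001,0.006,0],
    [66,-0.24,-0.001,0.01,0],
    [66,-0.24,-0.001,0.013,0],
    [66,-0.24,-0.001,0.013,0],
  ],
)

```text
clock: 8.82
tool_pos: [481.2, -111.3, 35.5]
orientation: [2.342, 2.093, -0.001]
wrist_force: [-2.1, -2.1, 4.9]
opening: 58.2
grasp_force: 43.6
```

Run:
```python
from h import *
print(sense()['tool_pos'],sense()['wrist_force'])
p,d,X,s,T=cloud('scene');cv2.imwrite('pics/c4.png',cv2.resize(p[130:225,165:300,::-1],None,fx=5,fy=5,interpolation=cv2.INTER_CUBIC))
```

```text
[ 481.20322961 -111.30889801   35.48204755] [-2.11376564 -2.07164233  4.91656872]
```

View pics/c4.png

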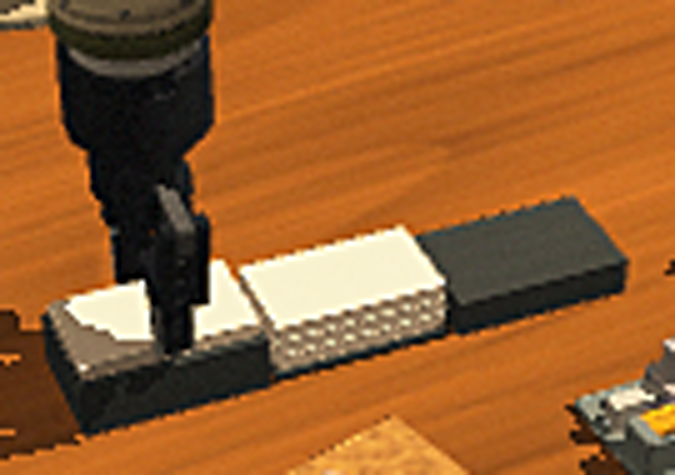

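Tile 4 sits on the high block with the gripper still holding it at crop (170,300). Release, back off and check.

>>> apply_moves(
  commands=[
    [74,0,0,0,0],
    [80,0,0,0,0],
    [90,0,0,0,0],
    [90,0,0,-0.1,0],
    [90,0,0,-0.25,0],
    [90,0,-0.2,-0.35,0],
    [90,0.2,-0.5,-0.35,0],
    [90,0.4,-0.75,-0.35,0],
  ],
)

```text
clock: 9.53
tool_pos: [388.5, -51.8, 87.8]
orientation: [2.344, 2.09, 0.001]
wrist_force: [0.8, 0.3, 0.5]
opening: 77.1
grasp_force: 0.0
```

>>> apply_moves(
  commands=[
    [90,0.1,-0.05,0,0],
    [90,0.3,-0.2,0,0],
    [90,0.3,-0.2,0,0],
    [90,0.3,-0.2,0,0],
    [90,0.3,-0.2,0,0],
    [90,0.3,-0.2,0,0],
    [90,0.3,-0.2,0,0],
    [90,0.3,-0.2,0,0],
  ],
)

```text
clock: 10.2
tool_pos: [365.1, -4.4, 87.4]
orientation: [-2.344, -2.091, 0.0]
wrist_force: [0.9, -0.7, 0.3]
opening: 77.2
grasp_force: 0.0
```

```bash
cat > tiles.py <<'E'
from m2 import *
import sys
p,d,X,s,T=cloud('top');np.savez('t.npz',p=p,X=X,s=s,T=T)
p,s,X,T=up(np.load('t.npz'));hsv=cv2.cvtColor(p,cv2.COLOR_RGB2HSV);x,y,z=X[...,0],X[...,1],X[...,2];S,V=hsv[...,1],hsv[...,2]
reg=(x>420)&(x<560)&(y>-190)&(y<180)
for zz in map(float,sys.argv[1:]):
    print('z',zz);box(reg&(V>150)&(S<90),plane(s,T,zz),3000)
print(sense()['tool_pos'])
save(f"tiles{sense()['clock']:.0f}.png",p[155*4:265*4,175*4:330*4],1.2)
E
python3 tiles.py 36 44; ls pics
```

```text
z 36.0
  rect c [492.6  -4.6] size [102.   62.7] 83.5 | centroid 492.5 -4.6 area 6090 axis 83.93
  rect c [ 481.2 -112.4] size [102.6  63.5] 83.43 | centroid 481.1 -112.3 area 6207 axis 83.86
z 44.0
  rect c [492.4  -4.6] size [101.3  62.3] 83.5 | centroid 492.4 -4.6 area 6013 axis 83.93
  rect c [ 481.1 -111.8] size [102.   63.1] 83.43 | centroid 481.0 -111.6 area 6128 axis 83.86
[364.96674984  -4.27318536  87.4215516 ]
c1.png
c2.png
c3.png
c4.png
scene1.png
tiles10.png
top1.png
```

View pics/tiles10.png

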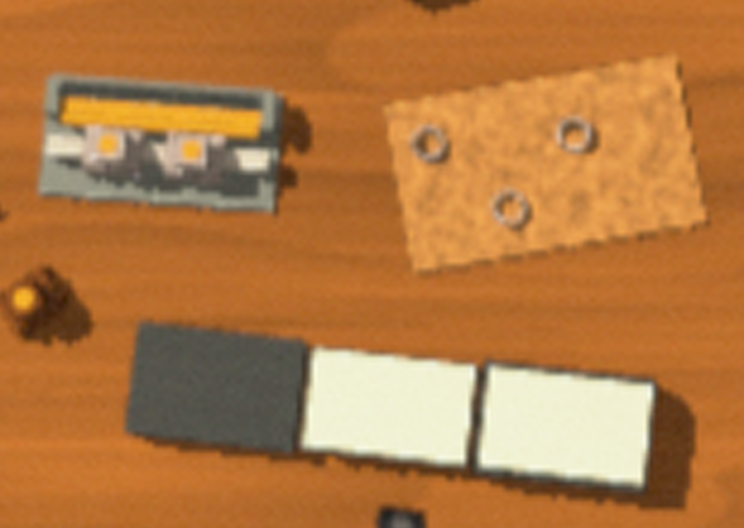

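Tile 4 is centred on the high block, with even dark margins; tile 3 is still in place at (492.5,−4.6). Now tile 3.

>>> apply_moves(
  commands=[
    [90,0.03,0.2,0,0],
    [90,0.06,0.45,0,0],
    [90,0.097,0.7,0,0],
    [90,0.097,0.847,0,0],
    [90,0.097,0.847,0.02,0],
    [90,0.097,0.847,0.05,0],
    [90,0.097,0.847,0.1,0],
    [90,0.097,0.847,0.15,0],
  ],
)

```text
clock: 10.92
tool_pos: [491.7, -3.7, 64.2]
orientation: [-2.343, -2.092, 0.001]
wrist_force: [0.7, 0.3, -0.5]
opening: 76.5
grasp_force: 0.0
```

>>> apply_moves(
  commands=[
    [90,0,0,0.08,0],
    [90,0,0,0.16,0],
    [90,0,0,0.22,0],
    [90,0,0,0.247,0],
    [82,0,0,0.254,0],
    [78,0,0,0.254,0],
    [78,0,0,0.254,0],
    [78,0,0,0.254,0],
  ],
)

```text
clock: 11.58
tool_pos: [492.9, -3.8, 27.4]
orientation: [2.343, 2.092, 0.001]
wrist_force: [-0.2, 0.4, 0.1]
opening: 66.5
grasp_force: 0.0
```

>>> apply_moves(
  commands=[
    [76,0,0,0,0],
    [75,0,0,0,0],
    [74,0,0,0,0],
    [73,0,0,0,0],
    [72,0,0,0,0],
    [71,0,0,0,0],
    [70,0,0,0,0],
    [69,0,0,0,0],
  ],
  newtons=30,
)

```text
clock: 12.25
tool_pos: [492.7, -3.7, 27.1]
orientation: [2.343, 2.092, 0.0]
wrist_force: [-1.3, -0.1, 3.2]
opening: 59.3
grasp_force: 18.0
```

>>> apply_moves(
  commands=[
    [66,0,0,0,0],
    [66,0.02,0,0,0],
    [66,0.08,0,0,0],
    [66,0.16,0,0,0],
    [66,0.24,0,0,0],
    [66,0.32,0,0,0],
    [66,0.4,-0.001,0,0],
    [66,0.48,-0.002,0,0],
  ],
  newtons=40,
)

```text
clock: 12.92
tool_pos: [500.6, 68.7, 27.0]
orientation: [2.343, 2.092, 0.0]
wrist_force: [-0.1, -1.8, 1.7]
opening: 58.0
grasp_force: 42.2
```

>>> apply_moves(
  commands=[
    [66,0.08,0,0,0],
    [66,0.16,0,0,0],
    [66,0.21,-0.001,0,0],
    [66,0.236,-0.001,0,0],
    [66,0.236,-0.001,0.006,0],
    [66,0.236,-0.001,0.01,0],
    [66,0.236,-0.001,0.013,0],
    [66,0.236,-0.001,0.013,0],
  ],
)

```text
clock: 13.58
tool_pos: [504.3, 103.1, 25.5]
orientation: [-2.344, -2.091, -0.001]
wrist_force: [-2.1, 4.0, 5.9]
opening: 58.1
grasp_force: 43.7
```

>>> apply_moves(
  commands=[
    [74,0,0,0,0],
    [80,0,0,0,0],
    [90,0,0,0,0],
    [90,0,0,-0.1,0],
    [90,0,0,-0.25,0],
    [90,0,-0.2,-0.35,0],
    [90,-0.2,-0.5,-0.35,0],
    [90,-0.4,-0.75,-0.35,0],
  ],
)

```text
clock: 14.25
tool_pos: [400.6, 65.9, 77.8]
orientation: [2.34, 2.094, 0.001]
wrist_force: [0.8, -0.8, -1.0]
opening: 77.1
grasp_force: 0.0
```

>>> apply_moves(
  commands=[
    [60,-0.1,-0.05,-0.1,0],
    [40,-0.3,-0.2,-0.2,0],
    [40,-0.3,-0.2,-0.2,0],
    [40,-0.3,-0.2,-0.2,0],
    [40,-0.3,-0.2,-0.2,0],
    [40,-0.3,-0.2,-0.2,0],
    [40,-0.3,-0.2,-0.2,0],
    [40,-0.3,-0.2,-0.2,0],
  ],
)

```text
clock: 14.92
tool_pos: [367.0, 25.0, 107.0]
orientation: [-2.341, -2.093, 0.001]
wrist_force: [0.8, 0.1, -0.8]
opening: 34.5
grasp_force: 0.0
```

```bash
python3 tiles.py 26 34 44; ls pics|tail -3
python3 - <<'E'
from m2 import *
p,s,X,T=up(np.load('t.npz'));hsv=cv2.cvtColor(p,cv2.COLOR_RGB2HSV);x,y,z=X[...,0],X[...,1],X[...,2];S,V=hsv[...,1],hsv[...,2]
P=plane(s,T,12);r=(x>560)&(x<720)&(y>-180)&(y<10)&(S<125)&(V>60)
m=cv2.morphologyEx(r.astype(np.uint8),cv2.MORPH_CLOSE,np.ones((9,9)))
n,l,st,c=cv2.connectedComponentsWithStats(m)
for i in range(1,n):
    if st[i,4]>150:
        pt=np.argwhere(l==i)[:,::-1].astype(np.float32);(cx,cy),rad=cv2.minEnclosingCircle(pt)
        print(st[i,4],c[i].round(),(cx,cy,rad),P[int(cy),int(cx)],P[int(c[i][1]),int(c[i][0])],rad*0.68)
E
```

```text
z 26.0
  rect c [504.8 103.2] size [103.1  63.4] 83.41 | centroid 504.7 103.1 area 6216 axis 83.48
  rect c [492.6  -4.7] size [101.5  62.6] 83.76 | centroid 492.7 -4.7 area 6087 axis 83.72
  rect c [ 481.2 -113.2] size [103.4  64. ] 83.58 | centroid 481.1 -113.1 area 6296 axis 83.78
z 34.0
  rect c [504.6 102.5] size [102.4  63. ] 83.41 | centroid 504.5 102.4 area 6138 axis 83.48
  rect c [492.5  -4.7] size [100.8  62.2] 83.76 | centroid 492.5 -4.8 area 6010 axis 83.72
  rect c [ 481.2 -112.5] size [102.7  63.6] 83.58 | centroid 481.1 -112.5 area 6216 axis 83.78
z 44.0
  rect c [504.3 101.6] size [101.6  62.5] 83.41 | centroid 504.2 101.5 area 6040 axis 83.48
  rect c [492.3  -4.7] size [100.   61.7] 83.76 | centroid 492.4 -4.8 area 5915 axis 83.72
  rect c [ 481.1 -111.7] size [101.9  63.1] 83.58 | centroid 481.0 -111.6 area 6118 axis 83.78
[366.97764778  24.88609592 107.09002275]
tiles10.png
tiles15.png
top1.png
510 [1178.  731.] (1178.0633544921875, 731.8098754882812, 15.692042350769043) [ 664.44563127 -121.49116142   12.        ] [ 664.44563127 -121.49116142   12.        ] 10.67058879852295
487 [1057.  740.] (1057.1297607421875, 739.48974609375, 15.635560035705566) [658.19073408 -29.35079608  12.        ] [658.19073408 -29.35079608  12.        ] 10.632180824279786
444 [1124.  793.] (1124.225830078125, 792.378173828125, 15.480231285095215) [617.95005443 -80.00830971  12.        ] [617.94930393 -79.42950913  12.        ] 10.526557273864746
```

View pics/tiles15.png

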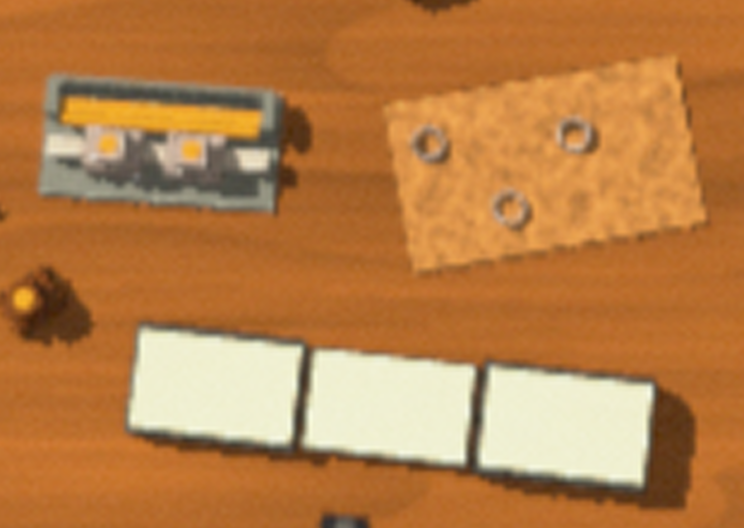

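Three white rectangles with even dark margins; three rings at (430,143), (575,135), (511,209). Now the first ring, C.

>>> apply_moves(
  commands=[
    [42,-0.06,0.22,0,0],
    [42,-0.12,0.45,0,0],
    [42,-0.2,0.7,0,0],
    [42,-0.25,0.873,0,0],
    [42,-0.25,0.873,0,0],
    [42,-0.25,0.873,0,0],
    [42,-0.25,0.873,0,0],
    [42,-0.25,0.873,0,0],
  ],
)

```text
clock: 15.63
tool_pos: [492.0, -26.9, 107.3]
orientation: [-2.342, -2.093, 0.001]
wrist_force: [-0.3, -0.3, -0.1]
opening: 35.6
grasp_force: 0.0
```

>>> apply_moves(
  commands=[
    [42,-0.06,0.22,0,0],
    [42,-0.12,0.45,0,0],
    [42,-0.2,0.7,0,0],
    [42,-0.25,0.873,0.1,0],
    [42,-0.25,0.873,0.25,0],
    [42,-0.25,0.873,0.4,0],
    [42,-0.25,0.873,0.48,0],
    [42,-0.25,0.873,0.48,0],
  ],
)

```text
clock: 16.3
tool_pos: [616.8, -78.7, 33.0]
orientation: [-2.34, -2.09, 0.004]
wrist_force: [-0.3, 0.3, -0.3]
opening: 36.2
grasp_force: 0.0
```

```bash
cat > rel.py <<'E'
from h import *
import sys
def rel(tx,ty,tz,yaw=None):
    st=sense();M=R.from_rotvec(st['orientation']).as_matrix();d=np.array([tx,ty,tz])-st['tool_pos']
    a=np.degrees(np.arctan2(M[1,0],M[0,0]))
    t='' if yaw is None else round(-((yaw-a+90)%180-90)/45,3)
    print('pos',st['tool_pos'].round(1),'yaw',round(a,2),'norm shift',(M.T@d/150).round(4),'turn',t,'t',round(st['clock'],1))
def rings(show=None):
    from m2 import up
    p,d,X,s,T=cloud('top');np.savez('t.npz',p=p,X=X,s=s,T=T)
    if show: save(show,p[155:265,175:330],5)
    p,s,X,T=up(np.load('t.npz'));hsv=cv2.cvtColor(p,cv2.COLOR_RGB2HSV);x,y=X[...,0],X[...,1];S,V=hsv[...,1],hsv[...,2]
    P=plane(s,T,12);r=(x>545)&(x<740)&(y>-230)&(y<30)&(S<125)&(V>60)
    m=cv2.morphologyEx(r.astype(np.uint8),cv2.MORPH_CLOSE,np.ones((9,9)))
    n,l,st,c=cv2.connectedComponentsWithStats(m)
    for i in range(1,n):
        if st[i,4]>150:
            pt=np.argwhere(l==i)[:,::-1].astype(np.float32);(cx,cy),rad=cv2.minEnclosingCircle(pt)
            print('ring?',st[i,4],P[int(cy),int(cx)].round(1),round(rad*.68,1))
if __name__=='__main__':
    if sys.argv[1]=='r': rings(*sys.argv[2:3])
    else: rel(*map(float,sys.argv[1:]))
E
python3 - <<'E'
from rel import *
rel(618.8,-79.5,5)
p,d,X,s,T=cloud('scene');cv2.imwrite('pics/r1.png',cv2.resize(p[165:275,165:320,::-1],None,fx=5,fy=5,interpolation=cv2.INTER_CUBIC))
E
```

```text
pos [616.8 -78.7  33. ] yaw 83.55 norm shift [-0.0038  0.0145  0.1866] turn  t 16.3
```

View pics/r1.png

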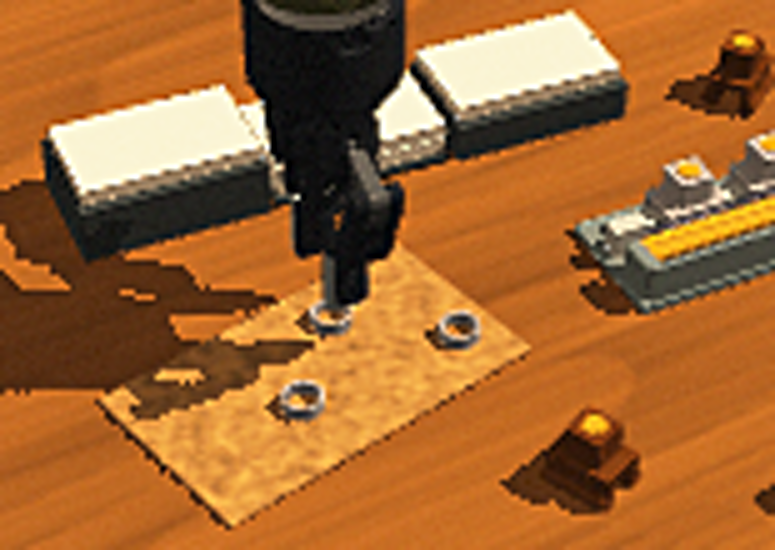

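The gripper is above ring C at crop (330,315). Descend and grip.

>>> apply_moves(
  commands=[
    [42,0,0,0.05,0],
    [42,0,0,0.1,0],
    [42,0,0,0.15,0],
    [42,0,0,0.18,0],
    [42,0,0,0.19,0],
    [36,0,0,0.19,0],
    [30,0,0,0.19,0],
    [26,0,0,0.19,0],
  ],
  newtons=25,
)

```text
clock: 17.02
tool_pos: [618.9, -79.7, 7.4]
orientation: [2.343, 2.092, 0.001]
wrist_force: [-0.4, -0.6, 0.3]
opening: 22.3
grasp_force: 0.0
```

>>> apply_moves(
  commands=[
    [22,0,0,0,0],
    [20,0,0,0,0],
    [20,0,0,0,0],
    [20,0,0,0,0],
    [20,0,0,0,0],
    [20,0,0,0,0],
    [20,0,0,0,0],
    [20,0,0,0,0],
  ],
)

```text
clock: 17.68
tool_pos: [618.9, -79.7, 7.4]
orientation: [2.343, 2.092, 0.001]
wrist_force: [-1.2, 0.9, 5.5]
opening: 19.6
grasp_force: 24.8
```

```bash
python3 rel.py 484.5 -81.7 45.5
```

```text
pos [618.9 -79.7   7.4] yaw 83.53 norm shift [-0.1144 -0.8887 -0.2545] turn  t 17.7
```

>>> apply_moves(
  commands=[
    [20,0,0,-0.15,0],
    [20,0,0,-0.35,0],
    [20,-0.02,-0.15,-0.5,0],
    [20,-0.05,-0.35,-0.5,0],
    [20,-0.08,-0.6,-0.5,0],
    [20,-0.114,-0.8,-0.5,0],
    [20,-0.114,-0.889,-0.5,0],
    [20,-0.114,-0.889,-0.5,0],
  ],
)

```text
clock: 18.35
tool_pos: [481.9, -81.1, 81.8]
orientation: [-2.343, -2.09, 0.001]
wrist_force: [0.6, -0.0, -0.4]
opening: 20.0
grasp_force: 24.6
```

>>> apply_moves(
  commands=[
    [20,0,0,0.05,0],
    [20,0,0,0.1,0],
    [20,0,0,0.15,0],
    [20,0,0,0.19,0],
    [20,0,0,0.21,0],
    [20,0,0,0.222,0],
    [20,0,0,0.228,0],
    [20,0,0,0.228,0],
  ],
)

```text
clock: 19.02
tool_pos: [484.4, -81.5, 47.7]
orientation: [2.343, 2.093, 0.0]
wrist_force: [0.3, 0.0, 0.1]
opening: 20.0
grasp_force: 24.6
```

```bash
python3 rel.py 484.5 -81.7 47.6; python3 -c "
from h import *
print(sense()['wrist_force'],sense()['opening'])"
```

```text
pos [484.4 -81.5  47.7] yaw 83.53 norm shift [-0.0009  0.0009  0.0009] turn  t 19.0
[0.33135372 0.02100456 0.05115245] 20.00053018979564
```

>>> apply_moves(
  commands=[
    [20,0,0,0.004,0],
    [20,0,0,0.006,0],
    [28,0,0,0.006,0],
    [36,0,0,0.006,0],
    [42,0,0,0,0],
    [42,0,0,-0.1,0],
    [42,0,0,-0.25,0],
    [42,0,0,-0.35,0],
  ],
)

```text
clock: 19.68
tool_pos: [484.5, -81.7, 101.7]
orientation: [2.343, 2.092, 0.001]
wrist_force: [-0.5, -0.7, 0.5]
opening: 35.7
grasp_force: 0.0
```

```bash
python3 rel.py r; python3 rel.py 659 -29 33
```

```text
ring? 525 [ 663.9 -120.5   12. ] 10.7
ring? 489 [658.2 -29.4  12. ] 10.5
ring? 156 [ 559.8 -102.4   12. ] 11.6
pos [485.7 -82.1 104.1] yaw 83.53 norm shift [0.4828 1.1054 0.4786] turn  t 19.7
```

>>> apply_moves(
  commands=[
    [42,0.1,0.2,0,0],
    [42,0.2,0.4,0,0],
    [42,0.3,0.6,0,0],
    [42,0.4,0.7,0,0],
    [42,0.48,0.7,0,0],
    [42,0.48,0.7,0,0],
    [42,0.48,0.7,0,0],
    [42,0.48,0.7,0,0],
  ],
)

```text
clock: 20.4
tool_pos: [595.9, -22.4, 100.2]
orientation: [-2.343, -2.092, 0.001]
wrist_force: [0.4, 0.5, 0.0]
opening: 35.8
grasp_force: 0.0
```

>>> apply_moves(
  commands=[
    [42,0,0.2,0,0],
    [42,0,0.417,0.1,0],
    [42,0,0.417,0.25,0],
    [42,0,0.417,0.4,0],
    [42,0,0.417,0.448,0],
    [42,0,0.417,0.448,0],
    [42,0,0.417,0.448,0],
    [42,0,0.417,0.448,0],
  ],
)

```text
clock: 21.07
tool_pos: [659.5, -29.4, 35.0]
orientation: [2.342, 2.091, 0.002]
wrist_force: [0.5, 0.2, 0.4]
opening: 35.9
grasp_force: 0.0
```

>>> apply_moves(
  commands=[
    [42,0,0,0.05,0],
    [42,0,0,0.1,0],
    [42,0,0,0.15,0],
    [42,0,0,0.17,0],
    [42,0,0,0.178,0],
    [36,0,0,0.178,0],
    [30,0,0,0.178,0],
    [26,0,0,0.178,0],
  ],
)

```text
clock: 21.73
tool_pos: [659.1, -29.0, 6.7]
orientation: [2.343, 2.092, 0.001]
wrist_force: [0.9, -0.4, 1.1]
opening: 22.6
grasp_force: 1.1
```

>>> apply_moves(
  commands=[
    [22,0,0,0,0],
    [20,0,0,0,0],
    [20,0,0,0,0],
    [20,0,0,0,0],
    [20,0,0,0,0],
    [20,0,0,0,0],
    [20,0,0,0,0],
    [20,0,0,0,0],
  ],
)

```text
clock: 22.4
tool_pos: [659.1, -28.9, 6.7]
orientation: [2.343, 2.092, 0.001]
wrist_force: [-0.4, 0.1, 4.9]
opening: 19.8
grasp_force: 24.8
```

```bash
python3 rel.py 481.1 -111.5 47.7
```

```text
pos [659.1 -28.9   6.7] yaw 83.52 norm shift [-0.6807 -1.1166 -0.2739] turn  t 22.4
```

>>> apply_moves(
  commands=[
    [20,0,0,-0.15,0],
    [20,0,0,-0.35,0],
    [20,-0.1,-0.15,-0.5,0],
    [20,-0.2,-0.35,-0.5,0],
    [20,-0.3,-0.55,-0.5,0],
    [20,-0.4,-0.7,-0.5,0],
    [20,-0.4,-0.7,-0.5,0],
    [20,-0.4,-0.7,-0.5,0],
  ],
)

```text
clock: 23.07
tool_pos: [547.1, -77.1, 81.4]
orientation: [-2.344, -2.09, 0.0]
wrist_force: [0.4, 0.0, -0.1]
opening: 19.8
grasp_force: 24.5
```

>>> apply_moves(
  commands=[
    [20,-0.15,-0.2,0,0],
    [20,-0.281,-0.417,0,0],
    [20,-0.281,-0.417,0,0],
    [20,-0.281,-0.417,0.05,0],
    [20,-0.281,-0.417,0.1,0],
    [20,-0.281,-0.417,0.15,0],
    [20,-0.281,-0.417,0.18,0],
    [20,-0.281,-0.417,0.19,0],
  ],
)

```text
clock: 23.73
tool_pos: [480.9, -110.9, 51.5]
orientation: [-2.341, -2.092, 0.001]
wrist_force: [-0.8, -0.7, -0.9]
opening: 20.0
grasp_force: 24.6
```

>>> apply_moves(
  commands=[
    [20,0,0,0.02,0],
    [20,0,0,0.035,0],
    [20,0,0,0.043,0],
    [20,0,0,0.046,0],
    [28,0,0,0.046,0],
    [36,0,0,0.046,0],
    [42,0,0,0.04,0],
    [42,0,0,0,0],
  ],
)

```text
clock: 24.4
tool_pos: [480.4, -111.3, 52.4]
orientation: [-2.342, -2.091, 0.001]
wrist_force: [-0.5, 1.0, -1.1]
opening: 36.0
grasp_force: 0.0
```

>>> apply_moves(
  commands=[
    [42,0,0,-0.1,0],
    [42,0,0,-0.25,0],
    [42,0,0,-0.3,0],
    [42,0,0,-0.3,0],
    [42,0,0,-0.3,0],
    [42,0,0,-0.3,0],
    [42,0,0,-0.3,0],
    [42,0,0,-0.3,0],
  ],
)

```text
clock: 25.07
tool_pos: [480.5, -111.4, 97.1]
orientation: [-2.342, -2.091, 0.001]
wrist_force: [-0.3, -0.3, -0.4]
opening: 35.5
grasp_force: 0.0
```

```bash
python3 rel.py r; python3 rel.py 665 -120.8 33
```

```text
ring? 526 [ 664.4 -121.5   12. ] 10.7
pos [ 480.6 -111.4   97.2] yaw 83.53 norm shift [0.076  1.2292 0.4267] turn  t 25.1
```

>>> apply_moves(
  commands=[
    [42,0.02,0.2,0,0],
    [42,0.04,0.4,0,0],
    [42,0.06,0.6,0,0],
    [42,0.076,0.7,0,0],
    [42,0.076,0.7,0,0],
    [42,0.076,0.7,0,0],
    [42,0.076,0.7,0,0],
    [42,0.076,0.7,0,0],
  ],
)

```text
clock: 25.78
tool_pos: [585.6, -112.0, 97.8]
orientation: [-2.343, -2.092, 0.001]
wrist_force: [-0.3, -0.1, 0.8]
opening: 36.1
grasp_force: 0.0
```

>>> apply_moves(
  commands=[
    [42,0,0.2,0,0],
    [42,0,0.4,0.1,0],
    [42,0,0.529,0.25,0],
    [42,0,0.529,0.4,0],
    [42,0,0.529,0.427,0],
    [42,0,0.529,0.427,0],
    [42,0,0.529,0.427,0],
    [42,0,0.529,0.427,0],
  ],
)

```text
clock: 26.45
tool_pos: [665.7, -121.3, 36.0]
orientation: [2.342, 2.091, 0.002]
wrist_force: [0.0, -0.7, 0.4]
opening: 35.8
grasp_force: 0.0
```

>>> apply_moves(
  commands=[
    [42,0,0,0.05,0],
    [42,0,0,0.1,0],
    [42,0,0,0.15,0],
    [42,0,0,0.17,0],
    [42,0,0,0.178,0],
    [36,0,0,0.178,0],
    [30,0,0,0.178,0],
    [26,0,0,0.178,0],
  ],
)

```text
clock: 27.12
tool_pos: [665.5, -121.0, 7.4]
orientation: [2.343, 2.092, 0.0]
wrist_force: [-0.4, 0.7, 0.7]
opening: 22.4
grasp_force: 0.9
```

>>> apply_moves(
  commands=[
    [22,0,0,0,0],
    [20,0,0,0,0],
    [20,0,0,0,0],
    [20,0,0,0,0],
    [20,0,0,0,0],
    [20,0,0,0,0],
    [20,0,0,0,0],
    [20,0,0,0,0],
  ],
)

```text
clock: 27.78
tool_pos: [665.5, -121.1, 7.5]
orientation: [2.343, 2.092, 0.001]
wrist_force: [-0.2, 0.3, 5.5]
opening: 19.9
grasp_force: 24.8
```

```bash
python3 rel.py 477.7 -141.3 47.7
```

```text
pos [ 665.5 -121.1    7.5] yaw 83.53 norm shift [-0.2754 -1.2288 -0.2688] turn  t 27.8
```

>>> apply_moves(
  commands=[
    [20,0,0,-0.15,0],
    [20,0,0,-0.35,0],
    [20,-0.03,-0.15,-0.5,0],
    [20,-0.08,-0.35,-0.5,0],
    [20,-0.12,-0.55,-0.5,0],
    [20,-0.15,-0.75,-0.5,0],
    [20,-0.15,-0.75,-0.5,0],
    [20,-0.15,-0.75,-0.5,0],
  ],
)

```text
clock: 28.45
tool_pos: [549.9, -130.6, 82.0]
orientation: [-2.343, -2.091, 0.001]
wrist_force: [0.8, -0.2, 0.1]
opening: 19.7
grasp_force: 24.5
```

>>> apply_moves(
  commands=[
    [20,-0.06,-0.2,0,0],
    [20,-0.125,-0.4,0,0],
    [20,-0.125,-0.479,0,0],
    [20,-0.125,-0.479,0.05,0],
    [20,-0.125,-0.479,0.1,0],
    [20,-0.125,-0.479,0.15,0],
    [20,-0.125,-0.479,0.18,0],
    [20,-0.125,-0.479,0.19,0],
  ],
)

```text
clock: 29.12
tool_pos: [477.7, -140.9, 52.2]
orientation: [-2.342, -2.092, 0.001]
wrist_force: [-0.2, 0.9, -0.2]
opening: 20.1
grasp_force: 24.6
```

>>> apply_moves(
  commands=[
    [20,0,0,0.02,0],
    [20,0,0,0.035,0],
    [20,0,0,0.043,0],
    [20,0,0,0.046,0],
    [28,0,0,0.046,0],
    [36,0,0,0.046,0],
    [42,0,0,0.04,0],
    [42,0,0,0,0],
  ],
)

```text
clock: 29.78
tool_pos: [477.0, -140.9, 53.1]
orientation: [-2.342, -2.091, 0.001]
wrist_force: [-0.7, -0.2, 0.0]
opening: 35.9
grasp_force: 0.0
```

>>> apply_moves(
  commands=[
    [42,0,0,-0.1,0],
    [42,0,0,-0.25,0],
    [42,0,-0.1,-0.4,0],
    [42,0.2,-0.3,-0.5,0],
    [42,0.4,-0.6,-0.5,0],
    [42,0.6,-0.6,-0.5,0],
    [42,0.8,-0.6,-0.5,0],
    [42,0.9,-0.6,-0.5,0],
  ],
)

```text
clock: 30.45
tool_pos: [402.6, 5.6, 129.4]
orientation: [2.342, 2.093, 0.001]
wrist_force: [1.5, -1.4, 0.7]
opening: 35.8
grasp_force: 0.0
```

Run:
```python
from rel import *
rings('r2.png')
from m2 import *
f=np.load('t.npz');p,s,X,T=up(f);hsv=cv2.cvtColor(p,cv2.COLOR_RGB2HSV);x,y,z=X[...,0],X[...,1],X[...,2]
r=(x>580)&(x<740)&(y>40)&(y<240)
print('screws');box(r&(hsv[...,1]>130)&(hsv[...,2]>190)&(z>38),plane(s,T,46),60)
P=plane(s,T,52);g=hsv[...,2];m=(np.abs(x-481)<32)&(np.abs(y+111)<52)
print('ringsplaced');box(cv2.morphologyEx((m&(g<165)).astype(np.uint8),cv2.MORPH_CLOSE,np.ones((15,15))),P,150)
rel(650,117,60)
```

```text
screws
  rect c [652.7 168.5] size [10.   8.9] 1.05 | centroid 652.7 168.5 area 79 axis 3.9
  rect c [648.9 117. ] size [9.7 9.9] 0.07 | centroid 649.0 117.1 area 87 axis 82.07
ringsplaced
  rect c [496.5 -60.1] size [ 6.5 29.5] 89.79 | centroid 497.7 -59.6 area 158 axis -2.93
  rect c [481.3 -99. ] size [ 6.7 13.8] 0.08 | centroid 481.3 -99.0 area 92 axis -89.48
pos [403.    6.4 129.3] yaw 83.66 norm shift [0.914  1.5547 0.4642] turn  t 30.5
```

View pics/r2.png

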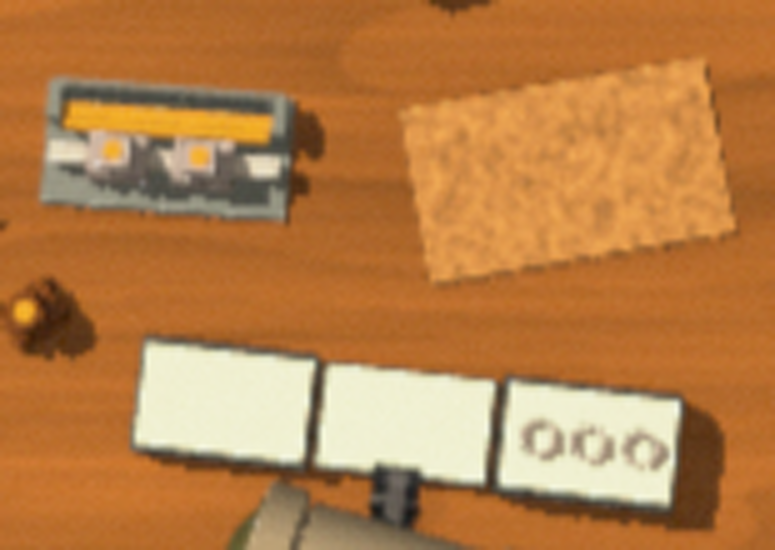

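Rings sit side by side on tile 4 at crop (544,440), (593,443), (645,452); the pad is empty. Now to holder 1 at (649,117), rail yaw ≈ 85.85°.

>>> apply_moves(
  commands=[
    [42,0.1,0.15,0,0],
    [42,0.2,0.35,0,0],
    [42,0.3,0.55,0,0],
    [42,0.457,0.78,0,0],
    [42,0.457,0.78,0,0],
    [42,0.457,0.78,0,0],
    [42,0.457,0.78,0,0],
    [42,0.457,0.78,0,0],
  ],
)

```text
clock: 31.17
tool_pos: [526.5, 57.4, 128.9]
orientation: [-2.344, -2.092, 0.0]
wrist_force: [-0.3, -0.1, 1.3]
opening: 36.1
grasp_force: 0.0
```

>>> apply_moves(
  commands=[
    [42,0.1,0.15,0,0],
    [42,0.2,0.35,0,-0.01],
    [42,0.3,0.55,0.1,-0.02],
    [42,0.457,0.78,0.2,-0.03],
    [42,0.457,0.78,0.35,-0.05],
    [42,0.457,0.78,0.42,-0.05],
    [42,0.457,0.78,0.42,-0.05],
    [42,0.457,0.78,0.42,-0.05],
  ],
)

```text
clock: 31.83
tool_pos: [650.3, 112.1, 66.2]
orientation: [-2.303, -2.136, 0.001]
wrist_force: [0.6, 0.4, 0.9]
opening: 35.8
grasp_force: 0.0
```

Run:
```python
from rel import *
p,d,X,s,T=cloud('scene');cv2.imwrite('pics/h1.png',cv2.resize(p[120:230,255:375,::-1],None,fx=5,fy=5,interpolation=cv2.INTER_CUBIC))
rel(649.4,117.4,33,85.85)
```

```text
pos [650.9 112.2  67.2] yaw 85.71 norm shift [ 0.0338 -0.0131  0.2283] turn -0.003 t 31.9
```

View pics/h1.png

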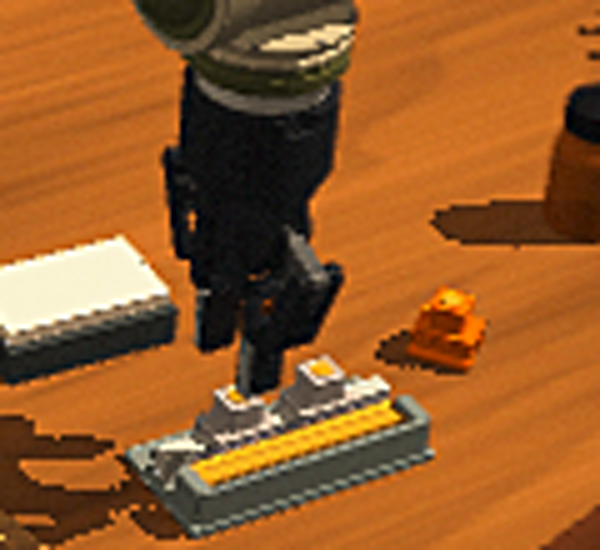

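Fingers above holder 1 (crop (235,400)), slightly short along the rail. Correct, descend, close.

>>> apply_moves(
  commands=[
    [42,0.02,-0.006,0,0],
    [42,0.034,-0.012,0,-0.003],
    [42,0.034,-0.012,0.06,-0.003],
    [42,0.034,-0.012,0.12,-0.003],
    [42,0.034,-0.012,0.17,-0.003],
    [42,0.034,-0.012,0.21,-0.003],
    [42,0.034,-0.012,0.225,-0.003],
    [42,0.034,-0.012,0.225,-0.003],
  ],
)

```text
clock: 32.55
tool_pos: [649.4, 118.1, 30.8]
orientation: [-2.299, -2.14, 0.002]
wrist_force: [-0.5, 0.8, 0.6]
opening: 35.6
grasp_force: 0.0
```

```bash
python3 rel.py 649.4 117.4 33 85.85
```

```text
pos [649.4 118.1  30.8] yaw 85.9 norm shift [-0.0047 -0.     -0.0145] turn 0.001 t 32.5
```

>>> apply_moves(
  commands=[
    [40,-0.004,0,-0.015,0],
    [36,-0.004,0,-0.015,0],
    [32,-0.004,0,-0.015,0],
    [28,-0.004,0,-0.015,0],
    [25,-0.004,0,-0.015,0],
    [23,-0.004,0,-0.015,0],
    [21,-0.004,0,-0.015,0],
    [18,-0.004,0,-0.015,0],
  ],
  newtons=60,
)

```text
clock: 33.22
tool_pos: [649.6, 117.6, 34.5]
orientation: [-2.299, -2.141, 0.001]
wrist_force: [-4.7, 0.3, 6.2]
opening: 18.5
grasp_force: 58.7
```

>>> apply_moves(
  commands=[
    [15,0,0,0,0],
    [15,0,0,0,0],
    [15,0,0,0,0],
    [15,0,0,0,0],
    [15,0,0,0,0],
    [15,0,0,0,0],
    [15,0,0,0,0],
    [15,0,0,0,0],
  ],
)

```text
clock: 33.88
tool_pos: [649.6, 117.6, 34.5]
orientation: [-2.299, -2.141, 0.001]
wrist_force: [-4.0, -0.8, 5.9]
opening: 18.6
grasp_force: 58.7
```

>>> apply_moves(
  commands=[
    [15,0,0,-0.01,0],
    [15,0,0,-0.03,0],
    [15,0,0,-0.05,0],
    [15,0,0,-0.08,0],
    [15,0,0,-0.11,0],
    [15,0,0,-0.14,0],
    [15,0,0,-0.18,0],
    [15,0,0,-0.22,0],
  ],
)

```text
clock: 34.55
tool_pos: [650.4, 117.5, 68.4]
orientation: [2.298, 2.14, 0.002]
wrist_force: [0.3, -0.4, -1.2]
opening: 18.1
grasp_force: 60.4
```

Run:
```python
from rel import *
p,d,X,s,T=cloud('scene');cv2.imwrite('pics/h2.png',cv2.resize(p[120:230,255:375,::-1],None,fx=5,fy=5,interpolation=cv2.INTER_CUBIC))
rel(501.9,78.6,80,83.55)
```

```text
pos [650.9 117.6  69.7] yaw 85.91 norm shift [-0.3299 -0.9721 -0.0723] turn 0.052 t 34.6
```

View pics/h2.png

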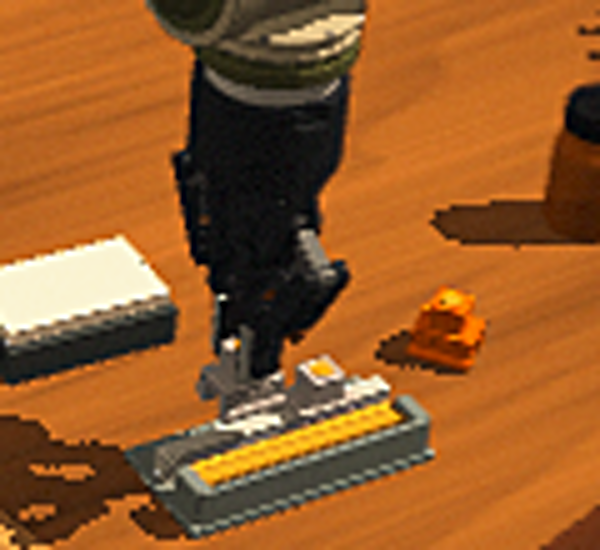

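The holder is off the rail, screw at crop (232,345). I'll measure its screw against the TCP.

Run:
```python
from rel import *
from m2 import *
for n in('scene','top'):
    p,d,X,s,T=cloud(n);hsv=cv2.cvtColor(p,cv2.COLOR_RGB2HSV);x,y,z=X[...,0],X[...,1],X[...,2]
    r=(x>610)&(x<700)&(y>80)&(y<215)&(z>38)
    m=r&(hsv[...,1]>120)&(hsv[...,2]>110)
    k,l,st,c=cv2.connectedComponentsWithStats(m.astype(np.uint8))
    for i in range(1,k): print(n,'screw',st[i,4],c[i].round(1),X[l==i].mean(0).round(1),plane(s,T,81)[l==i].mean(0).round(1))
    m=r&(hsv[...,1]<60)&(hsv[...,2]>110)
    k,l,st,c=cv2.connectedComponentsWithStats(m.astype(np.uint8))
    for i in range(1,k):
        if st[i,4]>5:print(n,'steel',st[i,4],c[i].round(1),X[l==i].min(0).round(1),X[l==i].max(0).round(1))
st=sense();print(st['tool_pos'],st['wrist_force'],st['wrist_torque'])
```

```text
scene screw 1 [329.  69.] [629.1 176.1 384.4] [ 74.4 648.2  81. ]
scene screw 1 [335.  76.] [650.  178.1 375.3] [137.3 627.9  81. ]
scene screw 2 [339.5  81.5] [667.1 178.3 368.9] [183.8 612.   81. ]
scene screw 2 [301.5  85. ] [635.5  97.3 365.5] [141.5 471.1  81. ]
scene screw 1 [343.  88.] [681.4 178.2 359.2] [233.2 588.3  81. ]
scene screw 1 [344.  90.] [683.9 179.7 355.1] [247.8 581.   81. ]
scene screw 14 [344.8 102.5] [695. 177. 330.] [324.7 521.6  81. ]
scene screw 1 [343. 111.] [695.4 174.9 309.5] [369.9 477.   81. ]
scene screw 1 [339. 115.] [686.5 172.7 295.7] [385.1 448.1  81. ]
scene screw 1 [333. 117.] [677.8 163.1 288.9] [386.3 422.5  81. ]
scene screw 1 [337. 116.] [677.6 175.1 288.3] [387.3 438.1  81. ]
scene screw 1 [327. 118.] [671.  151.3 286.2] [382.2 401.4  81. ]
scene screw 1 [328. 120.] [675.7 151.  283.4] [394.2 396.1  81. ]
scene screw 3 [327. 124.] [679.7 146.  276.3] [413.2 377.5  81. ]
scene screw 1 [326. 128.] [680.5 143.8 266.7] [431.6 359.4  81. ]
scene screw 1 [326. 131.] [681.6 143.9 259.3] [446.3 348.2  81. ]
scene screw 1 [318. 133.] [690.1 113.5 2
[... 900 characters left out ...]
crew 1 [324. 195.] [663.8 179.8  45. ] [698.9 148.3  81. ]
scene screw 1 [294. 197.] [634.7 102.9  48.3] [667.9  77.5  81. ]
scene screw 1 [295. 199.] [642.2 100.9  47.6] [675.8  75.1  81. ]
scene screw 1 [297. 199.] [642.7 107.1  45.5] [678.3  79.4  81. ]
top screw 44 [196.5 149.6] [689.8 129.2 342.3] [749.9 167.1  81. ]
top screw 1 [174. 154.] [674.9 175.8 363.8] [736.9 232.1  81. ]
top screw 6 [172.3 159.5] [666.  182.6 346.6] [720.6 236.5  81. ]
top screw 9 [171. 168.] [646.7 185.3 345.7] [695.7 239.7  81. ]
top steel 7 [196.4 187.3] [643.1 165.8  39.3] [645.6 177.8  50.1]
[650.32366908 117.56391531  68.11323767] [ 0.16310085 -0.66937758 -1.38802155] [-0.02353863 -0.00358667 -0.01936878]
```

>>> apply_moves(
  commands=[
    [15,0,0,-0.1,0],
    [15,0,-0.05,-0.15,0],
    [15,-0.1,-0.2,-0.15,0.02],
    [15,-0.2,-0.4,-0.15,0.05],
    [15,-0.3,-0.6,-0.15,0.052],
    [15,-0.319,-0.8,-0.15,0.052],
    [15,-0.319,-0.969,-0.15,0.052],
    [15,-0.319,-0.969,-0.15,0.052],
  ],
)

```text
clock: 35.37
tool_pos: [496.8, 80.7, 89.5]
orientation: [-2.34, -2.092, 0.004]
wrist_force: [-0.2, 0.4, -2.6]
opening: 18.2
grasp_force: 60.4
```

>>> apply_moves(
  commands=[
    [15,0,0,0,0],
    [15,0,0,0.05,0],
    [15,0,0,0.1,0],
    [15,0,0,0.12,0],
    [15,0,0,0.14,0],
    [15,0,0,0.14,0],
    [15,0,0,0.14,0],
    [15,0,0,0.14,0],
  ],
)

```text
clock: 36.03
tool_pos: [501.6, 80.2, 68.7]
orientation: [2.342, 2.093, 0.0]
wrist_force: [0.4, -0.3, -0.5]
opening: 18.3
grasp_force: 60.4
```

```bash
python3 rel.py 501.9 80.3 58.7 83.55
```

```text
pos [501.6  80.2  68.7] yaw 83.57 norm shift [0.0009 0.002  0.0664] turn 0.0 t 36.0
```

>>> apply_moves(
  commands=[
    [15,0.001,0.002,0.02,0],
    [15,0.001,0.002,0.04,0],
    [15,0.001,0.002,0.05,0],
    [15,0.001,0.002,0.058,0],
    [15,0.001,0.002,0.062,0],
    [15,0.001,0.002,0.065,0],
    [15,0.001,0.002,0.067,0],
    [15,0.001,0.002,0.068,0],
  ],
)

```text
clock: 36.7
tool_pos: [501.7, 80.3, 58.6]
orientation: [2.342, 2.093, -0.0]
wrist_force: [-2.0, -0.6, 3.3]
opening: 18.1
grasp_force: 60.9
```

Touching down (Fz rose from about −1.5 to 3.3 N). Release, rise and go look.

>>> apply_moves(
  commands=[
    [24,0,0,0,0],
    [28,0,0,0,0],
    [34,0,0,0,0],
    [42,0,0,0,0],
    [42,0,0,-0.1,0],
    [42,0,0,-0.25,0],
    [42,0,0.1,-0.35,0],
    [42,0.1,0.3,-0.35,0],
  ],
)

```text
clock: 37.37
tool_pos: [548.6, 89.2, 114.4]
orientation: [2.341, 2.09, 0.004]
wrist_force: [0.6, -0.5, 0.5]
opening: 35.7
grasp_force: 0.0
```

>>> apply_moves(
  commands=[
    [42,0.15,0.2,0,0],
    [42,0.3,0.4,0,-0.05],
    [42,0.49,0.6,0,-0.05],
    [42,0.49,0.6,0,-0.05],
    [42,0.49,0.6,0,-0.05],
    [42,0.49,0.6,0,-0.05],
    [42,0.49,0.6,0,-0.05],
    [42,0.49,0.6,0,-0.05],
  ],
)

```text
clock: 38.03
tool_pos: [645.2, 152.5, 111.5]
orientation: [2.302, 2.138, 0.0]
wrist_force: [0.3, 0.2, -0.1]
opening: 35.9
grasp_force: 0.0
```

```bash
cat > hold.py <<'E'
from rel import *
from m2 import *
for n in('top','scene'):
    p,d,X,s,T=cloud(n);np.savez('t.npz',p=p,X=X,s=s,T=T);q,s,X,T=up(np.load('t.npz'));hsv=cv2.cvtColor(q,cv2.COLOR_RGB2HSV);x,y,z=X[...,0],X[...,1],X[...,2]
    S,V=hsv[...,1],hsv[...,2]
    print(n,'screws on tile');box((np.abs(x-504)<45)&(np.abs(y-102)<65)&(S>110)&(V>120)&(z>55),plane(s,T,70),60)
    print(n,'screws on rail');box((x>620)&(x<690)&(y>85)&(y<200)&(z>35)&(z<60)&(S>130)&(V>150),plane(s,T,46),60)
    if n=='scene': save(f"hold{sense()['clock']:.0f}.png",p[120:230,215:375],4.5)
rel(653.2,168.8,33,85.85)
E
python3 hold.py; ls -t pics|head -1
```

```text
top screws on tile
  rect c [501.6  80.2] size [10.7 11.5] 0.08 | centroid 501.5 80.3 area 107 axis 67.39
top screws on rail
scene screws on tile
  rect c [501.   83.4] size [ 9.9 13.8] 58.87 | centroid 500.9 83.1 area 123 axis -25.16
scene screws on rail
  rect c [652.  171.9] size [ 9.8 12.7] 53.4 | centroid 652.2 171.6 area 100 axis -43.9
pos [645.4 152.6 111.5] yaw 85.78 norm shift [0.1113 0.0434 0.5236] turn -0.002 t 38.1
hold38.png
```

>>> apply_moves(
  commands=[
    [42,0.05,0.02,0,0],
    [42,0.1,0.04,0,0],
    [42,0.11,0.043,0.1,0],
    [42,0.11,0.043,0.2,0],
    [42,0.11,0.043,0.3,0],
    [42,0.11,0.043,0.35,0],
    [42,0.11,0.043,0.35,0],
    [42,0.11,0.043,0.35,0],
  ],
)

```text
clock: 38.8
tool_pos: [653.6, 169.5, 58.7]
orientation: [2.301, 2.139, 0.0]
wrist_force: [-0.5, -0.8, 0.4]
opening: 36.1
grasp_force: 0.0
```

```bash
python3 rel.py 653.0 168.8 34 85.85
```

```text
pos [653.6 169.5  58.7] yaw 85.83 norm shift [-0.0048 -0.0038  0.1648] turn -0.0 t 38.8
```

View pics/hold38.png

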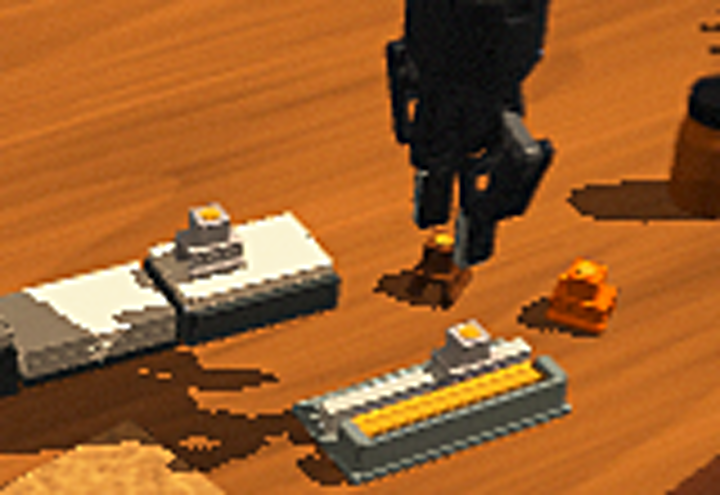

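Holder 1 stands upright on tile 3 at crop (210,240); holder 2 is still on the rail at (465,345). Now grip and pull holder 2.

>>> apply_moves(
  commands=[
    [42,-0.004,-0.004,0.04,0],
    [42,-0.004,-0.004,0.08,0],
    [42,-0.004,-0.004,0.12,0],
    [42,-0.004,-0.004,0.15,0],
    [42,-0.004,-0.004,0.163,0],
    [38,-0.004,-0.004,0.163,0],
    [34,-0.004,-0.004,0.163,0],
    [30,-0.004,-0.004,0.163,0],
  ],
)

```text
clock: 39.47
tool_pos: [653.0, 168.6, 34.3]
orientation: [2.301, 2.139, 0.001]
wrist_force: [-0.9, -0.3, 0.2]
opening: 25.4
grasp_force: 0.0
```

>>> apply_moves(
  commands=[
    [27,0,0,0,0],
    [25,0,0,0,0],
    [23,0,0,0,0],
    [21,0,0,0,0],
    [18,0,0,0,0],
    [15,0,0,0,0],
    [15,0,0,0,0],
    [15,0,0,0,0],
  ],
  newtons=60,
)

```text
clock: 40.13
tool_pos: [652.8, 168.6, 34.4]
orientation: [2.301, 2.139, 0.0]
wrist_force: [-2.3, -1.4, 5.7]
opening: 18.5
grasp_force: 59.0
```

>>> apply_moves(
  commands=[
    [15,0,0,-0.01,0],
    [15,0,0,-0.03,0],
    [15,0,0,-0.05,0],
    [15,0,0,-0.08,0],
    [15,0,0,-0.12,0],
    [15,0,0,-0.17,0],
    [15,0,0,-0.24,0],
    [15,0,0,-0.32,0],
  ],
)

```text
clock: 40.8
tool_pos: [653.1, 168.5, 83.7]
orientation: [2.3, 2.138, 0.002]
wrist_force: [0.6, -0.2, -1.6]
opening: 18.4
grasp_force: 60.5
```

```bash
python3 rel.py 507.1 126.6 75 83.55
```

```text
pos [653.1 168.5  83.7] yaw 85.82 norm shift [-0.3498 -0.9507  0.0564] turn 0.05 t 40.8
```

>>> apply_moves(
  commands=[
    [15,-0.05,-0.1,0,0],
    [15,-0.1,-0.3,0,0.02],
    [15,-0.2,-0.5,0,0.05],
    [15,-0.3,-0.7,0,0.05],
    [15,-0.35,-0.85,0,0.05],
    [15,-0.35,-0.951,0,0.05],
    [15,-0.35,-0.951,0.03,0.05],
    [15,-0.35,-0.951,0.06,0.05],
  ],
)

```text
clock: 41.47
tool_pos: [507.5, 126.6, 74.4]
orientation: [2.341, 2.092, 0.004]
wrist_force: [0.3, 0.1, -2.0]
opening: 18.0
grasp_force: 60.5
```

>>> apply_moves(
  commands=[
    [15,0,0,0.02,0],
    [15,0,0,0.04,0],
    [15,0,0,0.04,0],
    [15,0,0,0.04,0],
    [15,0,0,0.04,0],
    [15,0,0,0.04,0],
    [15,0,0,0.04,0],
    [15,0,0,0.04,0],
  ],
)

```text
clock: 42.13
tool_pos: [506.8, 126.6, 67.1]
orientation: [2.342, 2.093, 0.0]
wrist_force: [-0.8, -1.0, -2.1]
opening: 18.1
grasp_force: 60.5
```

```bash
python3 rel.py 507.0 126.6 58.4 83.55
```

```text
pos [506.8 126.6  67.1] yaw 83.57 norm shift [-0.0001  0.0016  0.0578] turn 0.001 t 42.1
```

>>> apply_moves(
  commands=[
    [15,0,0.001,0.02,0],
    [15,0,0.001,0.035,0],
    [15,0,0.001,0.045,0],
    [15,0,0.001,0.051,0],
    [15,0,0.001,0.055,0],
    [15,0,0.001,0.057,0],
    [15,0,0.001,0.059,0],
    [15,0,0.001,0.06,0],
  ],
)

```text
clock: 42.8
tool_pos: [506.8, 126.6, 58.4]
orientation: [-2.342, -2.094, 0.0]
wrist_force: [-3.5, -0.3, 7.1]
opening: 18.6
grasp_force: 61.4
```

>>> apply_moves(
  commands=[
    [24,0,0,0,0],
    [28,0,0,0,0],
    [34,0,0,0,0],
    [42,0,0,0,0],
    [42,0,0,-0.1,0],
    [42,0,0,-0.25,0],
    [42,0,0,-0.4,0],
    [42,0,-0.1,-0.55,0],
  ],
)

```text
clock: 43.47
tool_pos: [493.2, 127.9, 141.5]
orientation: [2.343, 2.092, 0.002]
wrist_force: [0.1, 0.6, -0.4]
opening: 36.1
grasp_force: 0.0
```

>>> apply_moves(
  commands=[
    [42,0,-0.2,0,0],
    [42,0.2,-0.4,0,0],
    [42,0.4,-0.6,0,0],
    [42,0.6,-0.7,0,0],
    [42,0.8,-0.7,0,0],
    [42,0.8,-0.7,0,0],
    [42,0.8,-0.7,0,0],
    [42,0.8,-0.7,0,0],
  ],
)

```text
clock: 44.13
tool_pos: [401.0, 258.9, 140.3]
orientation: [2.342, 2.094, -0.001]
wrist_force: [0.2, -0.3, 0.3]
opening: 36.0
grasp_force: 0.0
```

```bash
python3 hold.py|grep -A3 tile
python3 - <<'E'
from h import *
a,_=get_image('top');b,_=get_image('scene')
z=np.hstack([cv2.resize(a[170:270,190:330],None,fx=2.8,fy=2.8,interpolation=cv2.INTER_CUBIC),cv2.resize(b[125:225,165:305],None,fx=2.8,fy=2.8,interpolation=cv2.INTER_CUBIC)]);save('fin.png',z)
E
```

```text
top screws on tile
  rect c [507.2 126.9] size [10.7 11. ] 0.08 | centroid 507.1 127.0 area 106 axis 70.96
  rect c [501.6  80.5] size [10.7 10.7] 0.56 | centroid 501.5 80.4 area 103 axis 49.13
top screws on rail
scene screws on tile
  rect c [507.1 129.2] size [10.7 11.3] 57.44 | centroid 507.0 129.2 area 111 axis -68.38
  rect c [501.   83.4] size [ 9.9 13.8] 58.87 | centroid 500.9 83.1 area 123 axis -25.16
scene screws on rail
```

View pics/fin.png

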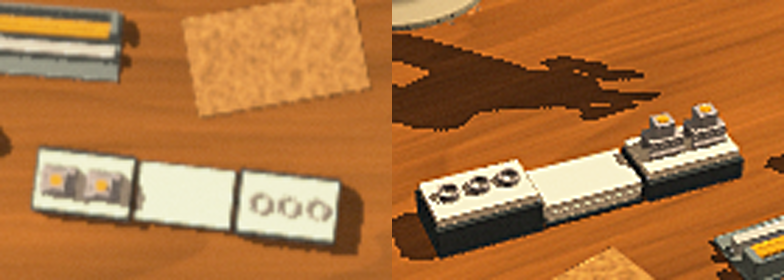

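Three rings are flat on the higher tile, both holders upright on the lower one, the two remaining tiles in place and the pad empty. Handing in.

```bash
python3 -c "
from plant import close_job
print(close_job())"
```

```text
the job is handed in; nothing more can be done
None
```

The job is handed in at about 44 s of 210 s, with no verdict returned: both tiles were slid onto their blocks and sit centred to about 1 mm, the three rings found lie flat side by side on the higher tile, and both holders stand upright on the lower tile.

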